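# Sort potted transformers from empty mock-up shells by heft

## Robot

A 6-joint arm with a two-finger parallel gripper is mounted at the origin on the work surface. World frame = base frame: x ahead of the robot, y to its left, z up, the work surface at z = 0. Lengths are in m, angles in rad, forces in N, time in s.
With the tool pointing down it reaches from about 0.275 to 0.75 m from the base axis. Payload 10.2 kg.
Tool frame: the origin (TCP) lies at the very end of the fingers, on their centre line; the grasp point (between the pads) lies bot.grasp_offset behind it (bot.grasp_offset is the distance from the TCP to the grasp point, in m); z points along the fingers, y is the line along which they close (so a half turn about z gives the same grasp; the last joint's range is limited). The gripper opens to 88 mm and grips with 3 to 60 N. Pads are 18 mm wide; open, the fingers measure 123 mm over their backs; the gripper's body (75 mm by 187 mm) begins 45 mm behind the grasp point.
Start: joints at [-1.331, 0.313, 1.498, -0, 1.331, -0.223], TCP at [0.234, -0.47, 0.239] pointing down, gripper open.
Joint ranges: [-2.94, 2.94], [-0.97, 2.17], [0.19, 2.56], [-1.23, 4.37], [0.02, 3.11], [-2.88, 2.88]. Speed limits (rad/s): [2.39, 2.39, 3.01, 3.14, 3.14, 3.14].

## Interface

Orientations are given as a unit quaternion [w, x, y, z].
In Python, from plant import bot gives the robot as it stands. Calls block until the motion is done:
- bot.move_pose(position, orientation): joint-space move of the TCP to a pose.
- bot.movel(position, rotation=None, max_speed=0.15, threshold=None): straight line of the TCP; rotation=None keeps the orientation; max_speed is the mean speed in m/s. With threshold (N) it stops when the force on the tool has changed by that much, and returns True; else False.
- bot.set_joints(angles): joint-space move.
- bot.set_gripper(opening, squeeze=None): finger opening in m; squeeze is the grip in N (None keeps the last); returns when the fingers have stopped.
- bot.hold(seconds).
- bot.solve_ik(position, orientation): joint angles nearest the present ones, or None.
- bot.sense(): the state.
- bot.camera(name): name is "side" or "top"; returns (picture, depth): 384x512x3 uint8, red, green, blue; 384x512 float32, m along the optical axis (not along the pixel's ray), 0 where there is no reading.
- bot.camera_info(name): a dict with "camera_matrix" (3x3 intrinsics, pixels), "camera_from_world" (4x4, takes a point from world to camera coordinates). Camera axes: x right, y down, z forward; pixel columns grow to the right and rows downward; lengths in m; the calibration is good to about 2 mm. A picture is of the moment at which its call begins. camera_info takes no time and is no camera call.
A pose or a line that the arm cannot do raises bot.IKError and nothing moves.
- bot.close_job(): hands the job in; it is judged then, once.
The state is a dict: "t": time; "qpos": joint angles; "joint_vel": joint speeds; "joint_efforts": joint torques, N m; "ee_pos": TCP position; "ee_rot": TCP orientation; "ft_force": force on the tool from outside, world axes, zero at the start; "ft_torque": the same for the moment, N m; "width": finger opening in m; "gripper_force": force on a finger pad.
Only numpy, scipy, OpenCV 4.12 (cv2) and the standard library are available. Lean on these libraries where they do the work, as an engineer would, in place of code of your own. Each camera call takes 0.05 s, during which the arm holds its last target. There are 200 camera calls.

## Task

The four black transformer blocks on the green mat look alike, but some are finished (wound and potted solid) and the others are empty mock-up shells: tell them by their weight as you lift them. Put every finished one in the blue tray and every empty shell in the yellow tray, set down rather than dropped, each standing upright flat on the tray's floor, none stacked or leaning on a wall. Leave the loupe, boards, tools and solder reel where they are.

Things in the scene. Friction and masses are not known exactly. Their poses are not given: they have to be found in the camera images.
- block_a: one of four look-alike black transformer blocks, 52 x 42 x 38 mm (own x, y, z), pale label on top, tin tabs sticking out 4 mm low on the +-x ends; loose, upright on the mat. Origin: centre of underside, z up. Grip the plain +-y faces. Solid ones weigh 0.28-0.45 kg, empty shells 0.05-0.09 kg; neither looks nor name tell which, and it changes with each start
- block_b: one of four look-alike black transformer blocks, 52 x 42 x 38 mm (own x, y, z), pale label on top, tin tabs sticking out 4 mm low on the +-x ends; loose, upright on the mat. Origin: centre of underside, z up. Grip the plain +-y faces. Solid ones weigh 0.28-0.45 kg, empty shells 0.05-0.09 kg; neither looks nor name tell which, and it changes with each start
- block_c: one of four look-alike black transformer blocks, 52 x 42 x 38 mm (own x, y, z), pale label on top, tin tabs sticking out 4 mm low on the +-x ends; loose, upright on the mat. Origin: centre of underside, z up. Grip the plain +-y faces. Solid ones weigh 0.28-0.45 kg, empty shells 0.05-0.09 kg; neither looks nor name tell which, and it changes with each start
- block_d: one of four look-alike black transformer blocks, 52 x 42 x 38 mm (own x, y, z), pale label on top, tin tabs sticking out 4 mm low on the +-x ends; loose, upright on the mat. Origin: centre of underside, z up. Grip the plain +-y faces. Solid ones weigh 0.28-0.45 kg, empty shells 0.05-0.09 kg; neither looks nor name tell which, and it changes with each start
- blue_tray: royal blue open parts tray fixed on the mat, outside 172 x 132 x 34 mm (own x, y, z), walls and floor 4 mm, inside 164 x 124 mm. Origin: centre of underside (inner floor 4 mm above), x along the long side. Room for four blocks, two with ease side by side along x. For the finished, solid blocks. May be on the left or the right
- yellow_tray: yellow open parts tray fixed on the mat, outside 172 x 132 x 34 mm (own x, y, z), walls and floor 4 mm, inside 164 x 124 mm. Origin: centre of underside (inner floor 4 mm above), x along the long side. Room for four blocks, two with ease side by side along x. For the empty shells. May be on the left or the right
- loupe: bystander: black eye loupe with a clear foot, 35 mm across, 36 mm high, standing loose among the blocks. Origin: centre of its underside
- board_a: bystander: loose radio circuit board with tin shield cans, 102 x 36 x 16 mm (own x, y, z). Origin: centre of its underside
- board_b: bystander: a second such board, 102 x 36 x 16 mm. Origin: centre of its underside
- tweezers: bystander: steel tweezers, 115 x 14 x 7 mm, lying loose among the blocks. Origin: underside, mid-length; x along them
- screwdriver: bystander: screwdriver 170 mm long, lying loose at the back of the mat; x along its shaft
- solder_reel: bystander: reel of solder, 54 mm across, 40 mm high, standing loose. Origin: centre of its underside
Things that resemble listed ones, but are neither listed nor needed, are in the scene too. What is shaped like the block_c but orange or pink is not meant.

How it is judged:
At the end, for the whole second after the job is handed in: each solid block is in the blue tray and each empty shell in the yellow tray: inside the walls, upright to 0.12 rad, underside within 4 mm of the inner floor, its weight on that tray (solid over 1.6 N, empty 0.15 to 1.6 N), at rest (under 0.02 m/s) (((x of block_a in the frame of blue_tray between -0.075 and 0.075 m and y of block_a in the frame of blue_tray between -0.055 and 0.055 m and z of block_a in the frame of blue_tray between -0.002 and 0.008 m and angle between block_a's own z axis and vertical below 0.12 rad and contact force between block_a and blue_tray above 1.6 N) or (x of block_a in the frame of yellow_tray between -0.075 and 0.075 m and y of block_a in the frame of yellow_tray between -0.055 and 0.055 m and z of block_a in the frame of yellow_tray between -0.002 and 0.008 m and angle between block_a's own z axis and vertical below 0.12 rad and contact force between block_a and yellow_tray between 0.15 and 1.6 N)) and linear speed of each of block_a, block_b, block_c, block_d below 0.02 m/s and ((x of block_b in the frame of blue_tray between -0.075 and 0.075 m and y of block_b in the frame of blue_tray between -0.055 and 0.055 m and z of block_b in the frame of blue_tray between -0.002 and 0.008 m and angle between block_b's own z axis and vertical below 0.12 rad and contact force between block_b and blue_tray above 1.6 N) or (x of block_b in the frame of yellow_tray between -0.075 and 0.075 m and y of block_b in the frame of yellow_tray between -0.055 and 0.055 m and z of block_b in the frame of yellow_tray between -0.002 and 0.008 m and angle between block_b's own z axis and vertical below 0.12 rad and contact force between block_b and yellow_tray between 0.15 and 1.6 N)) and ((x of block_c in the frame of blue_tray between -0.075 and 0.075 m and y of block_c in the frame of blue_tray between -0.055 and 0.055 m and z of block_c in the frame of blue_tray between -0.002 and 0.008 m and angle between block_c's own z axis and vertical below 0.12 rad and contact force between block_c and blue_tray above 1.6 N) or (x of block_c in the frame of yellow_tray between -0.075 and 0.075 m and y of block_c in the frame of yellow_tray between -0.055 and 0.055 m and z of block_c in the frame of yellow_tray between -0.002 and 0.008 m and angle between block_c's own z axis and vertical below 0.12 rad and contact force between block_c and yellow_tray between 0.15 and 1.6 N)) and ((x of block_d in the frame of blue_tray between -0.075 and 0.075 m and y of block_d in the frame of blue_tray between -0.055 and 0.055 m and z of block_d in the frame of blue_tray between -0.002 and 0.008 m and angle between block_d's own z axis and vertical below 0.12 rad and contact force between block_d and blue_tray above 1.6 N) or (x of block_d in the frame of yellow_tray between -0.075 and 0.075 m and y of block_d in the frame of yellow_tray between -0.055 and 0.055 m and z of block_d in the frame of yellow_tray between -0.002 and 0.008 m and angle between block_d's own z axis and vertical below 0.12 rad and contact force between block_d and yellow_tray between 0.15 and 1.6 N))); the robot touches nothing.
It fails at once if the loupe, a board, the tweezers, the screwdriver or the solder reel is moved by more than 15 mm (distance of any of loupe, board_a, board_b, tweezers, screwdriver, solder_reel from where it was at the start of the episode above 0.015 m).
It fails at once if a block is dropped or thrown: it moves faster than 0.45 m/s (a fall of about 1 cm) with no finger on it ((contact force between block_a and the fingers below 0.1 N and linear speed of block_a above 0.45 m/s) or (contact force between block_b and the fingers below 0.1 N and linear speed of block_b above 0.45 m/s) or (contact force between block_c and the fingers below 0.1 N and linear speed of block_c above 0.45 m/s) or (contact force between block_d and the fingers below 0.1 N and linear speed of block_d above 0.45 m/s)).
It also fails if it takes over 72 s, if anything falls off the work surface, if the arm or the gripper's body presses on something with over 40 N, if the wrist force passes 120 N, or if a joint passes its speed limit or range.

## Working session

There is one attempt and no reset: what is moved stays moved. The work goes in short steps, each a Python script; the robot and the scene stay as the last script left them, time stands still between calls to the robot, and variables do not carry over. Pictures are saved under pics/ and viewed, at most 10 in all, crops included, and the job is handed in when it is done.

```bash
mkdir -p pics; ls; python3 - <<'E'
from plant import bot
import cv2,numpy as np
for n in("top","side"):
    p,d=bot.camera(n); np.savez(f"pics/{n}0.npz",p=p,d=d)
    cv2.imwrite(f"pics/{n}0.png",cv2.resize(p[:,:,::-1],(800,600)))
    i=bot.camera_info(n);print(n,i["camera_matrix"],i["camera_from_world"])
s=bot.sense();print(s,bot.grasp_offset)
E
```

```text
pics
top [[469.3150489    0.         253.93508118]
 [  0.         469.3150489  196.99084278]
 [  0.           0.           1.        ]] [[-0.02531199 -0.99967597  0.00269574  0.02227831]
 [-0.99683572  0.02503664 -0.07544339  0.57248383]
 [ 0.07535145 -0.00459683 -0.99714644  1.26736383]
 [ 0.          0.          0.          1.        ]]
side [[431.72559834   0.         253.94021787]
 [  0.         431.72559834 196.52390255]
 [  0.           0.           1.        ]] [[-0.9546248  -0.29683461 -0.02409764  0.52398132]
 [-0.12614623  0.47633047 -0.87017034  0.12197382]
 [ 0.26977511 -0.82764636 -0.49216145  0.9136717 ]
 [ 0.          0.          0.          1.        ]]
{'t': 0.1, 'qpos': array([-1.33140257e+00,  3.13374838e-01,  1.49834642e+00, -1.91978896e-05,
        1.33096517e+00, -2.23393089e-01]), 'joint_vel': array([-0.00093708, -0.00195691, -0.0029053 ,  0.00090678,  0.00050691,
       -0.00193969]), 'joint_efforts': array([ 2.06768214e-03, -4.02810180e+01, -2.52644473e+01,  6.94842939e-02,
        3.41581099e-02, -6.58667864e-05]), 'ee_pos': array([ 0.23432009, -0.46957365,  0.23823365]), 'ee_rot': array([-5.46795017e-04,  9.73347111e-01,  2.29336221e-01, -1.36978904e-05]), 'ft_force': array([6.03500987e-01, 2.10221024e-01, 5.76732011e-04]), 'ft_torque': array([0.00150711, 0.00861411, 0.01313657]), 'gripper_force': 0.0, 'width': 0.08802767134376464} 0.0187
```

View pics/top0.png

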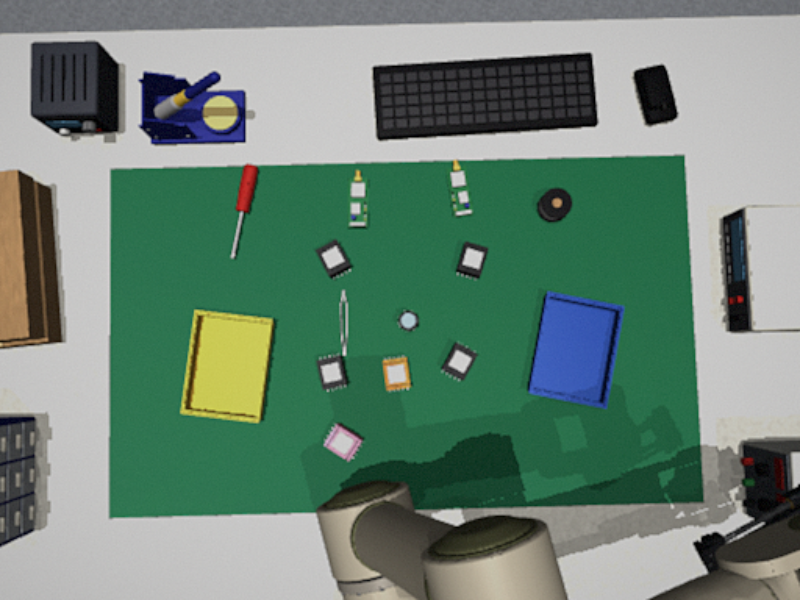

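View pics/side0.png

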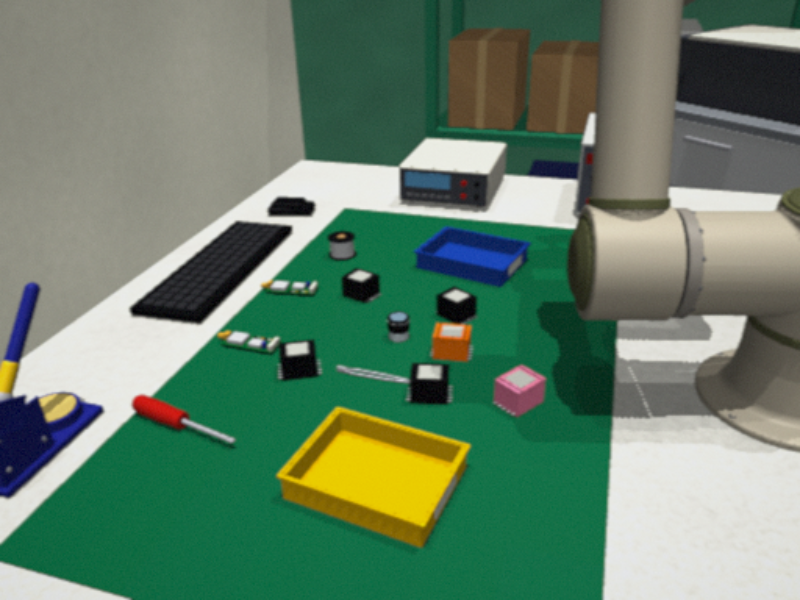

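The top view (800x600 px) shows four black blocks at about (334,258), (472,260), (332,373) and (460,361). The yellow tray is at (228,366) and the blue tray at (575,350). The tweezers run (344,290) to (344,355), the loupe is at (408,320), and the orange (396,373) and pink (343,441) decoys are to be ignored. The side view shows all the blocks upright.

```bash
cat > vis.py <<'E'
from plant import bot
import cv2,numpy as np
def cloud(n,p,d):
    i=bot.camera_info(n);K=i["camera_matrix"];T=np.linalg.inv(i["camera_from_world"])
    v,u=np.mgrid[:d.shape[0],:d.shape[1]]
    c=np.stack([(u-K[0,2])/K[0,0]*d,(v-K[1,2])/K[1,1]*d,d,np.ones_like(d)],-1)
    w=(c@T.T)[...,:3]; w[d==0]=np.nan
    return w
def rect(pts):
    (c,s,a)=cv2.minAreaRect((pts[:,:2]*1000).astype(np.float32))
    if s[0]<s[1]: s=s[::-1];a+=90
    a=(a+90)%180-90
    return np.array(c)/1000,s,a       # centre, (long,short) mm, yaw deg of long side
def comps(mask,w,lo):
    n,l,st,_=cv2.connectedComponentsWithStats(mask.astype(np.uint8),connectivity=4)
    return [(w[l==k],l==k) for k in range(1,n) if st[k,4]>=lo]
E
python3 - <<'E'
from vis import *
z=np.load("pics/top0.npz");p,d=z["p"],z["d"];w=cloud("top",p,d);print("mat z",np.nanmedian(w[200:240,190:210,2]))
hsv=cv2.cvtColor(p,cv2.COLOR_RGB2HSV);H,S,V=[hsv[...,i] for i in range(3)]
inm=(w[...,0]>.25)&(w[...,0]<.75)&(abs(w[...,1])<.45)
for q,m in comps(inm&(w[...,2]>.027)&(w[...,2]<.05),w,40):
    print("obj",len(q),np.median(q[:,2]).round(4),*rect(q),p[m].mean(0).round(),np.argwhere(m).mean(0).round(1))
for name,m in(("blue",(H>105)&(H<130)&(S>130)),("yel",(H>20)&(H<35)&(S>130))):
    for q,mm in comps(m&inm,w,500):
        print(name,len(q),*rect(q[q[:,2]>.02]),"floor z",np.median(q[:,2]),*rect(q[q[:,2]<.012]))
# pale labels
for q,m in comps(inm&(S<60)&(V>150)&(w[...,2]>.033),w,15): print("label",len(q),q.mean(0).round(4),*rect(q))
E
```

```text
mat z 0.0039125037061973345
obj 155 0.0439 [ 0.73744116 -0.27435669] (52.982601165771484, 25.107698440551758) -89.82344315946102 [48. 42. 39.] [133.1 355.7]
obj 308 0.0419 [0.66423895 0.11909519] (53.10612106323242, 41.69522476196289) 26.86061668395996 [114. 117. 116.] [164.3 212.3]
obj 307 0.0418 [ 0.6560564  -0.12427717] (53.3669548034668, 42.04942321777344) -17.82146453857422 [108. 110. 109.] [165.  301.6]
obj 682 0.038 [ 0.49410687 -0.29906717] (180.200927734375, 137.3841094970703) -12.736251831054688 [ 42.  69. 141.] [223.  370.3]
obj 683 0.0376 [0.4808559  0.30610748] (179.81549072265625, 137.66720581054688) -8.037567138671875 [177. 175.  73.] [234.1 142.1]
obj 134 0.0397 [ 0.55220465 -0.00927704] (35.10865020751953, 32.8822021484375) 89.7942886352539 [121. 139. 141.] [204.2 260.5]
obj 309 0.0422 [ 0.47851349 -0.09630275] (51.808189392089844, 42.081642150878906) -29.910564422607422 [117. 117. 117.] [230.4 293.4]
obj 311 0.0415 [0.46505954 0.12534166] (51.599761962890625, 42.168495178222656) 12.01285457611084 [122. 123. 122.] [237.5 211.4]
obj 302 0.0415 [0.46005414 0.01354779] 
[... 1112 characters left out ...]
bel 126 [0.4636 0.1244 0.0418] [0.46351181 0.12456688] (30.632003784179688, 29.871509552001953) -77.56416511535645
label 125 [0.4587 0.0127 0.0421] [0.45850415 0.01292905] (29.995975494384766, 29.55802345275879) 6.65571403503418
label 193 [0.3458 0.1117 0.0419] [0.34623883 0.11165771] (44.10662078857422, 35.695194244384766) 61.87487030029297
label 212 [0.2653 0.0895 0.2667] [0.26395877 0.08345538] (64.76581573486328, 25.887474060058594) -76.53168201446533
label 1667 [ 0.2946 -0.0689  0.675 ] [ 0.28990875 -0.06737222] (79.97794342041016, 48.782039642333984) -78.87693405151367
label 339 [ 0.2615 -0.366   0.5491] [ 0.25996735 -0.36638348] (53.70212173461914, 23.82468032836914) -81.4870433807373
```

```bash
cat > job.py <<'E'
from plant import bot
import numpy as np
B={"A":(.6640,.1188,26.5),"B":(.6558,-.1246,-17.7),"C":(.4780,-.0966,-29.7),"D":(.4648,.1250,12.2)}
TR={"blue":(.4938,-.2990,-12.7),"yellow":(.4806,.3058,-8.0)}
def quat(yaw): h=np.deg2rad(yaw)/2; return np.array([0,np.cos(h),np.sin(h),0])
def best(p,yaw):
    c=[(abs(j[5]-bot.sense()["qpos"][5]),yy) for yy in(yaw,yaw+180,yaw-180) if (j:=bot.solve_ik(p,quat(yy))) is not None and abs(j[5])<2.8]
    return quat(min(c)[1])
def fz():
    bot.hold(.15); v=[]
    for _ in range(5): bot.hold(.02); v.append(bot.sense()["ft_force"][2])
    return np.mean(v)
def pick(x,y,yaw,zg=.009,zh=.10):
    bot.set_gripper(.068,25)
    bot.move_pose([x,y,zh],best([x,y,zh],yaw)); f0=fz()
    hit=bot.movel([x,y,zg],max_speed=.12,threshold=12)
    bot.set_gripper(.0,25); s=bot.sense()
    print("grip hit",hit,"z",s["ee_pos"].round(4),"w",s["width"],"F",s["gripper_force"])
    bot.movel([x,y,zh],max_speed=.1); f1=fz(); s=bot.sense()
    print("weight",f0-f1,"width",s["width"],"t",s["t"]); return f0-f1
def place(tray,sx,sy=0,dyaw=0,zp=.0105,zh=.10):
    tx,ty,a=TR[tray]; c,s=np.cos(np.deg2rad(a)),np.sin(np.deg2rad(a))
    x,y=tx+c*sx-s*sy,ty+s*sx+c*sy
    bot.move_pose([x,y,zh],best([x,y,zh],a+dyaw))
    bot.movel([x,y,.024],max_speed=.12); bot.hold(.1)
    hit=bot.movel([x,y,zp],max_speed=.025,threshold=1.5)
    print("place",tray,"touch",hit,bot.sense()["ee_pos"].round(4))
    bot.set_gripper(.056); bot.movel([x,y,zh],max_speed=.15); print("t",bot.sense()["t"])
E
python3 - <<'E'
from job import *
from vis import *
w=pick(*B["D"])
if w>.25: place("blue" if w>1.7 else "yellow",-.042)
p,d=bot.camera("side");cv2.imwrite("pics/side1.png",cv2.resize(p[:,:,::-1],(800,600)))
E
```

```text
grip hit False z [0.4649 0.125  0.0093] w 0.042221132153808655 F 25.000538807362318
weight 1.1755368792328647 width 0.04156556028661346 t 5.85
place yellow touch True [0.4389 0.3116 0.013 ]
t 9.1083
```

View pics/side1.png

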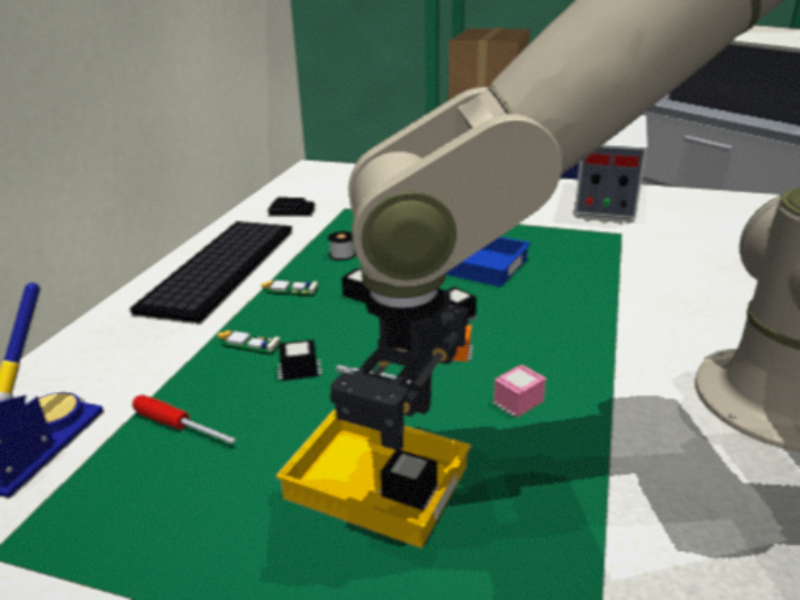

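The block stands in the yellow tray at about (410,478), flat and clear of the walls, and touch came at the expected height. Its reading of 1.18 N is far below a solid block's 2.75 N minimum. Next come the other three, and the run stops if a weight is unclear or a tray gets a third block.

```bash
python3 - <<'E'
from job import *
from vis import *
n={"blue":0,"yellow":1}
for k in "CBA":
    w=pick(*B[k])
    t="blue" if w>2.3 else "yellow" if .2<w<1.6 else None
    if t is None or n[t]>=2: print("STOP",k,w,n); break
    place(t,(-.042,.042)[n[t]]); n[t]+=1; print(k,t)
else:
    bot.move_pose([.40,0,.25],best([.40,0,.25],0))
for c in("top","side"):
    p,d=bot.camera(c);np.savez(f"pics/{c}2.npz",p=p,d=d);cv2.imwrite(f"pics/{c}2.png",cv2.resize(p[:,:,::-1],(800,600)))
E
```

```text
grip hit False z [ 0.4781 -0.0967  0.0092] w 0.04162131971632937 F 25.000512055121362
weight 0.7775304654076655 width 0.04225448538011373 t 14.0
place yellow touch True [0.5222 0.3    0.0131]
t 17.9667
C yellow
grip hit False z [ 0.6559 -0.1248  0.0094] w 0.04185814140096036 F 25.000329692848027
weight 3.528583168361429 width 0.041738003827265495 t 22.925
place blue touch True [ 0.4528 -0.2898  0.0131]
t 26.4333
B blue
grip hit False z [0.6641 0.1188 0.0093] w 0.04183557658732502 F 25.000300188548863
weight 3.4801180877053937 width 0.041756256118200615 t 31.4417
place blue touch True [ 0.5348 -0.3082  0.0131]
t 35.5583
A blue
```

View pics/top2.png

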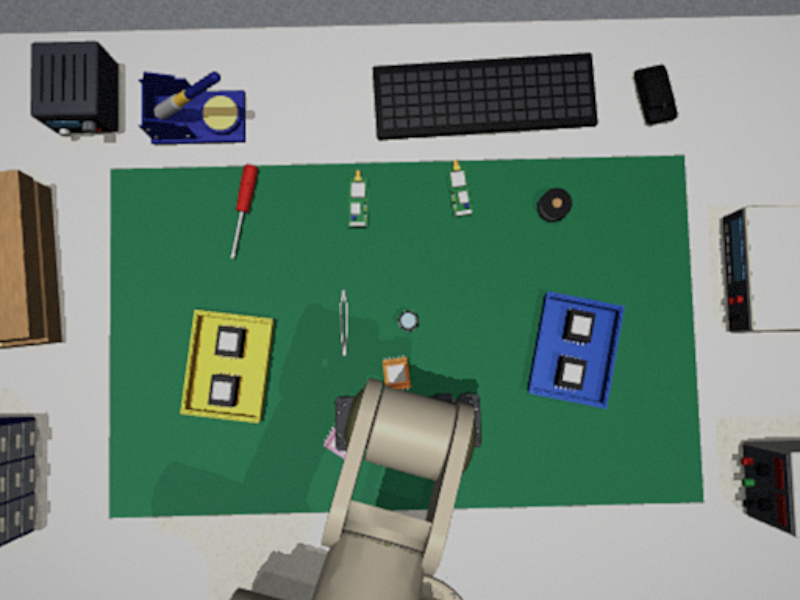

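Two blocks stand in yellow at (229,342) and (223,390), two in blue at (579,326) and (571,373). All are clear of the walls and the bystanders look unmoved. I'll check heights and poses, then hand in.

```bash
python3 - <<'E'
from vis import *
z=np.load("pics/top2.npz");p,d=z["p"],z["d"];w=cloud("top",p,d)
ok=0
m=(w[...,2]>.041)&(w[...,2]<.056)&(w[...,0]>.35)&(w[...,0]<.6)&(abs(w[...,1])>.2)&(abs(w[...,1])<.4)
for q,_ in comps(m,w,150):
    c,s,a=rect(q); t=np.polyfit(q[:,0],q[:,2],1)[0],np.polyfit(q[:,1],q[:,2],1)[0]
    print(c,s,a,np.median(q[:,2]),np.round(t,3)); ok+=abs(np.median(q[:,2])-.046)<.004 and max(map(abs,t))<.08
print(ok)
if ok==4: print(bot.close_job())
E
```

```text
[ 0.53494214 -0.30624442] (52.11178970336914, 42.733184814453125) -12.095069885253906 0.045693072973887694 [-0.003  0.022]
[0.52278491 0.30089664] (51.736976623535156, 43.365474700927734) -7.812896728515625 0.04586005178206154 [-0.001  0.006]
[ 0.45364279 -0.28822101] (51.65654754638672, 43.40480041503906) -13.160392761230469 0.046064590847751496 [-0.003 -0.002]
[0.43904657 0.31262524] (51.84490966796875, 42.63068771362305) -7.762092590332031 0.04565939300150612 [ 0.008 -0.007]
4
the job is handed in; nothing more can be done
None
```

The job is handed in, verdict not shown: the two solid blocks (about 3.5 N each) are in the blue tray and the two empty shells (about 1.2 and 0.8 N) in the yellow, all measured upright and flat on the tray floors, with the bystanders looking unmoved in the last picture.

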